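# Flip the pancake on the griddle with the turner

## Robot

A 6-joint arm with a two-finger parallel gripper is mounted at the origin on the work surface; the furniture and walls round the work are solid. World frame = base frame: x ahead of the robot, y to its left, z up, the work surface at z = 0. Lengths are in m, angles in degrees, forces in N, time in s.
With the tool pointing down it reaches from about 0.25 to 0.725 m from the base axis. Payload 9.7 kg.
Tool frame: the origin (TCP) lies midway between the tips of the shut fingers; the grasp point (between the pads) lies 19 mm behind it; z points along the fingers, y is the line along which they close (so a half turn about z gives the same grasp; the last joint's range is limited). The gripper opens to 85 mm and grips with 20 to 120 N. Pads are 22 mm wide; open, the fingers measure 114 mm over their backs; the gripper's body (76 mm by 85 mm) begins 54 mm behind the grasp point. The pads swing forward as they close: fully open they stand 13 mm farther back than shut.
Start: joints at [-64.572, 4.979, 10.078, 95.1, 0, 90], TCP at [0.236, -0.497, 0.231] pointing down, gripper open.
Joint ranges: [-179.16, 179.16], [-48.56, 103.87], [-65.8, 70.77], [-126.05, 130.52], [-82.76, 87.17], [-180, 180]. Speed limits (degrees/s): [127.2, 127.2, 147.25, 180, 180, 180].

## Interface

Orientations are given as [roll, pitch, yaw] about the fixed x, y, z axes, in that order (R = Rz(yaw) Ry(pitch) Rx(roll)).
In Python, from workcell import * gives the robot as it stands.
- The arm moves only by the tool servo_tool, never from a script. Its argument "moves" is a list of rows, each a list of 4 numbers: the shift along the world's x, y, z in shares of 100 cm (1.0 is 100 cm), then the turn about the world's z in a scale on which 1.0 is pi rad. A call has 1 to 20 rows; each row is the pose to reach, as a shift and turn from the pose commanded when the call began; what a row does not reach only later rows make up. A row lasts 1/12 s, in which the tool goes at most 41.7 mm and 7.16 degrees, less where a joint would pass 70% of its speed; a pose out of reach is approached as far as the arm can. A call with a gripper value outside its range is refused whole. "claw" is the closure, from 0 (fully open) to 1 (shut), set as the call begins (left out, the last holds). The fingers move at their own pace and stop on an object; "force" is the grip in N (left out, the last holds). Time passes only in rows, so rows that repeat a pose let the fingers close. It gives the time, the measured TCP pose, the force, the opening and the grip force at its end, in the units of the state.
- get_obs(): the state, without advancing time (a new reading comes with each control period).
- camera(name): name is "scene" or "side" or "wrist"; returns the picture (400x640x3 uint8, red, green, blue); there is no depth.
- get_calibration(name): a dict with "fx", "fy", "cx", "cy" (pixels), "rvec" (rotation vector, rad) and "tvec" (3), from world to camera coordinates, as OpenCV has them; the wrist camera has in their place "tool_from_camera" (4x4, takes a point from camera to tool coordinates, whose origin is the TCP and whose axes are the flange's). Camera axes: x right, y down, z forward; pixel columns grow to the right and rows downward; lengths in m; the calibration is good to about 2 mm. The wrist camera is an equidistant fisheye: a pixel r from the principal point sees the ray r / f radians off the axis. A picture is of the moment at which its call begins: read the wrist's pose just before it. get_calibration takes no time and is no camera call.
- job_done(): hands the job in; it is judged then, once.
The state is a dict: "time": time; "q": joint angles; "qd": joint speeds; "joint_efforts": joint torques, N m; "ee_pos": TCP position; "tcp_rot": TCP orientation; "wrist_force": force on the tool from outside, world axes, zero at the start; "torque": the same for the moment, N m; "opening": finger opening in m; "grasp_force": force on a finger pad.
Only numpy, scipy, OpenCV 4.12 (cv2) and the standard library are available. Lean on these libraries where they do the work, as an engineer would, in place of code of your own. Each camera call takes 0.05 s, during which the arm holds its last target. There are 200 camera calls.

## Task

One of the two pancakes on the griddle is still pale on top: take the turner from its side plate, work its blade under that pancake and turn the pancake over, without tossing it up, so that it lies flat on the griddle with its browned side up. Touch the pancakes only with the turner, leave the one that is already done where it is, and do not shove or knock over the things around. Then lay the turner back in the middle of its side plate, blade flat, and let go.

Things in the scene. Friction and masses are not known exactly. Their poses are not given: they have to be found in the camera images.
- griddle: Electric griddle, black, fixed. Origin: centre of its underside; z up, x across its 270 mm side away from the robot, y along its 440 mm side. Flat cooking surface 50 mm above the origin, 254 mm (x) by 424 mm (y), inside a lip 8 mm thick and 10 mm high all round (top 60 mm up). Handle bars at both y ends reach 33 mm farther out.
- pancake_pale: The pancake to turn: stiff disc 100 mm across, 13 mm thick, 60-100 g. Origin at its centre. z comes out of the pale, bubbled face (up at the start); the other face is browned. Edges bevelled: rise 2.5 mm in 7, then 4 mm in 3, to the girth. Lies loose near either y end of the griddle. Friction about 0.6 on the griddle, 0.42 on the blade. Pushed, it slides up to the lip; the blade then goes under.
- pancake_done: The other pancake, already turned: same shape, browned face up, near the other y end of the griddle. Leave it where it is.
- turner: Turner (slotted steel spatula), 170 g. Origin: centre of the underside of its flat blade; x to the free front edge, y across, z out of the upper face. Blade 90 (x) by 80 (y) by 2 mm. From its back edge a 16 mm wide neck (50 mm long), then a black handle (octagonal, 18 mm across flats, to 175 mm) rise straight backwards at 28 degrees. It stands by itself flat on its blade, handle in the air.
- turner_grip (a point): Point on the axis of the turner's handle, 100 mm up the slope from the blade: at (-131, 0, +50) mm in the turner's frame, axes as the turner's. Good place to grip: the handle is octagonal, 18 mm across flats, one pair of flats facing y, so it can be taken from straight above or with the tool leaning 45 degrees to either side.
- turner_plate: White side plate, 204 mm across, loose, 0.34 kg, on which the turner lies at the start (blade on the plate's floor, handle out over the rim). Origin: centre of its underside, z up. Floor 6 mm up, flat out to 64 mm radius, then rising to the rim 21 mm up.
- syrup_bottle: Slim brown syrup bottle with a blue cap, 58 mm across, 240 mm tall, standing behind the side plate; origin at the centre of its base. Leave it alone.
- pepper: Pepper shaker, dark with a white top, 42 mm across, 88 mm tall, behind or left of the side plate; origin at the centre of its base. Leave it alone.
- salt: Salt shaker, white, 42 mm across, 88 mm tall, behind or left of the side plate; origin at the centre of its base. Leave it alone.
Not all that is in view belongs to the job. What is shaped like the turner_plate but green is not meant.

How it is judged (in metres and radians):
On the way, in this order (a step that is already met when the one before it is completed fails the run):
1. the turner is lifted away from its side plate (distance between turner and turner_plate above 0.12 m), for 0.1 s.
2. the pale pancake is tipped up by the turner (angle between pancake_pale's own z axis and vertical above 0.5 rad and contact force between turner and pancake_pale above 0.01 N).
3. the pancake lies flat on the griddle, browned side up (angle between pancake_pale's own z axis and vertical above 3.04 rad and z of pancake_pale in the frame of griddle between 0.0525 and 0.0605 m and x of pancake_pale in the frame of griddle between -0.09 and 0.09 m and y of pancake_pale in the frame of griddle between -0.175 and 0.175 m), for 0.2 s.
At the end, for the whole second after the job is handed in: The pale pancake lies flat (0.1 rad) and still on the cooking surface, browned side up; the turner lies still on its side plate, blade down (0.2 rad), blade centre within 45 mm of the plate's centre; the other pancake is within 30 mm of its start (all of step 3 and linear speed of each of pancake_pale, turner below 0.02 m/s and horizontal distance between turner and turner_plate below 0.045 m and angle between turner's own z axis and vertical below 0.2 rad and height (world z) of turner below 0.03 m and distance of pancake_done from where it was at the start of the episode below 0.03 m); the robot touches nothing.
It fails at once if the fingers or the arm touch a pancake (contact force between any of the fingers, the arm and pancake_pale above 0.3 N or contact force between any of the fingers, the arm and pancake_done above 0.3 N).
It fails at once if the pale pancake is tossed higher than 0.15 m above the griddle, or leaves the griddle (height (world z) of pancake_pale above 0.2 m or height (world z) of pancake_pale below 0.045 m).
It fails at once if the other pancake is moved more than 30 mm or turned up (distance of pancake_done from where it was at the start of the episode above 0.03 m or angle between pancake_done's own z axis and vertical above 0.5 rad).
It fails at once if the side plate is shoved more than 60 mm (distance of turner_plate from where it was at the start of the episode above 0.06 m).
It fails at once if the syrup bottle or a shaker is shoved more than 40 mm or tipped (distance of any of syrup_bottle, pepper, salt from where it was at the start of the episode above 0.04 m or angle between any of syrup_bottle, pepper, salt's own z axis and vertical above 0.3 rad).
It also fails if it takes over 67 s, if anything falls off the work surface, if the arm or the gripper's body presses on something with over 40 N, if the wrist force passes 120 N, or if a joint passes its speed limit or range.

## Working session

There is one attempt and no reset: what is moved stays moved. The work goes in short steps, Python scripts to look and compute and a tool call to move; the robot and the scene stay as the last step left them, time stands still between calls to the robot, and variables do not carry over. Pictures are saved under pics/ and viewed, at most 10 in all, crops included, and the job is handed in when it is done.

Besides the shell and the picture viewer there is one more tool, called after "Request:" as name([rows], argument=value, ...), one row to a line, values as JSON. servo_tool: Moves the arm, as the interface text tells. Its arguments: {"type":"object","properties":{"moves":{"type":"array","items":{"type":"array","items":{"type":"number"}}},"claw":{"type":"number"},"force":{"type":"number"}},"required":["moves"]}

```bash
mkdir -p pics; ls; python3 - <<'E'
from workcell import *
import cv2
print(get_obs())
for n in ["scene","side","wrist"]:
    im=camera(n); cv2.imwrite(f"pics/{n}0.png",im[:,:,::-1]); print(n,get_calibration(n))
E
```

```text
pics
{'time': 0.0, 'q': array([-6.45735276e+01,  5.01132684e+00,  1.00343818e+01,  9.51005166e+01,
        8.96573087e-04,  9.00003546e+01]), 'qd': array([-0.05164882,  0.03376479, -0.06774864, -0.06137799, -0.03789545,
        0.08326224]), 'joint_efforts': array([ 2.68408839e-04, -5.20385349e+01,  4.64804327e+01,  1.62351859e-02,
       -1.19251783e-05,  4.39560324e-06]), 'ee_pos': array([ 0.23604623, -0.49650962,  0.23058026]), 'tcp_rot': array([-1.79922538e+02, -8.96092845e-04,  2.54261165e+01]), 'wrist_force': array([-0.04303308, -0.32469433,  0.08228948]), 'torque': array([ 0.01459296,  0.04519257, -0.04447333]), 'grasp_force': 0.0, 'opening': 0.08519845643342891}
scene {'fx': 467.89287152108307, 'fy': 467.89287152108307, 'cx': 316.06942176466447, 'cy': 205.4919490698765, 'rvec': array([ 2.56881278,  0.24153249, -0.07712346]), 'tvec': array([-0.51161344,  0.07334272,  1.29895343])}
side {'fx': 459.266606823944, 'fy': 459.266606823944, 'cx': 317.89898252640114, 'cy': 193.14908464871095, 'rvec': array([ 1.0481368 ,  2.07418913, -1.33504594]), 'tvec': array([ 0.18405083, -0.14753211,  1.81977997])}
wrist {'fx': 309.70691628693146, 'fy': 309.70691628693146, 'cx': 316.2997772938648, 'cy': 197.70042674511078, 'tool_from_camera': array([[-1.32546724e-04, -9.55632928e-01, -2.94560163e-01,
         7.36499346e-02],
       [ 9.99999910e-01, -2.45086281e-04,  3.45144458e-04,
         2.82203545e-04],
       [-4.02024064e-04, -2.94560091e-01,  9.55632875e-01,
        -1.42807812e-01],
       [ 0.00000000e+00,  0.00000000e+00,  0.00000000e+00,
         1.00000000e+00]])}
```

View pics/scene0.png

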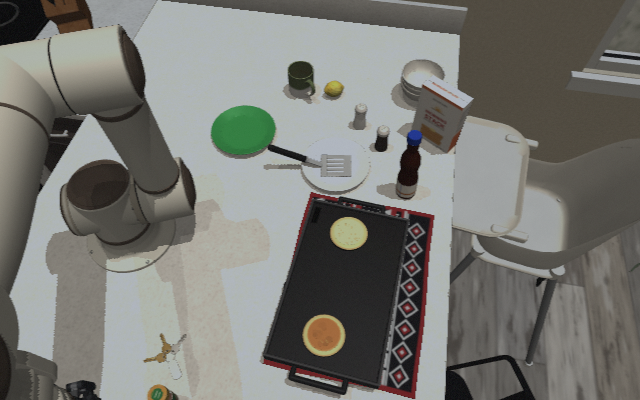

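View pics/side0.png

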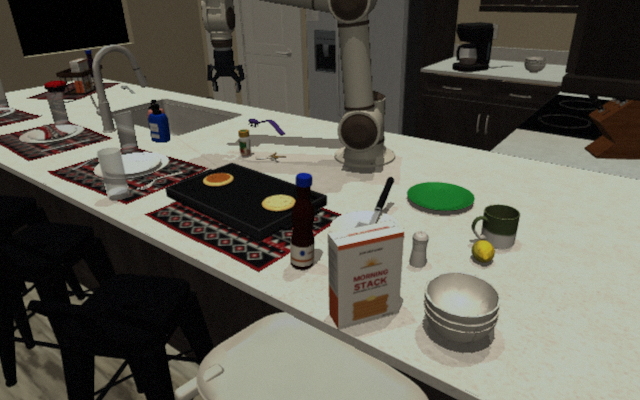

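```bash
python3 - <<'E'
import cv2,numpy as np
im=cv2.imread("pics/scene0.png")
a=cv2.resize(im[125:215,260:400],None,fx=5.5,fy=5.5,interpolation=cv2.INTER_CUBIC)
cv2.imwrite("pics/c1.png",a)
b=cv2.resize(im[185:400,250:450],None,fx=2.75,fy=2.75,interpolation=cv2.INTER_CUBIC)
cv2.imwrite("pics/c2.png",b)
E
```

```text
(no output)
```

View pics/c1.png

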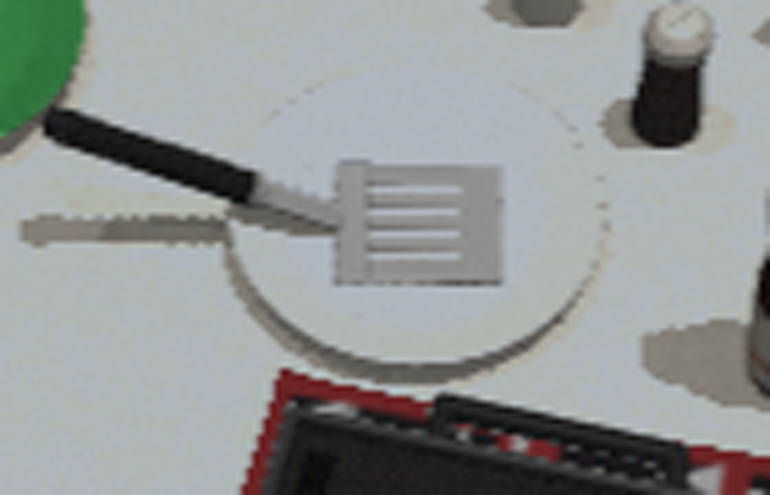

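View pics/c2.png

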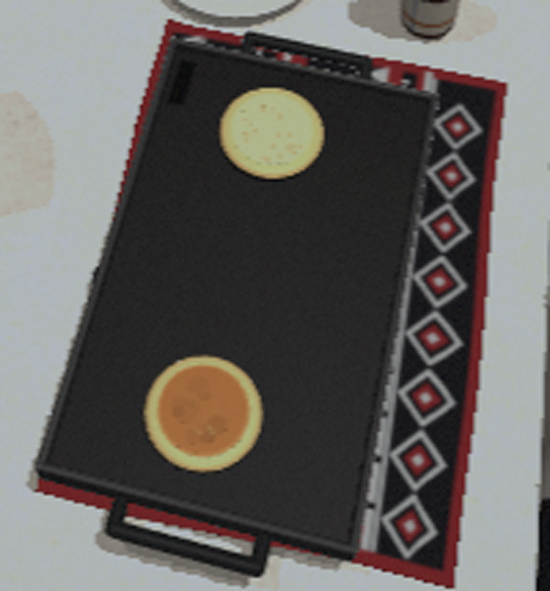

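```bash
cat >h.py <<'E'
import numpy as np,cv2
from scipy.optimize import least_squares
from workcell import *
def cam(n):
    c=get_calibration(n);K=np.array([[c["fx"],0,c["cx"]],[0,c["fy"],c["cy"]],[0,0,1]]);return K,c["rvec"],c["tvec"]
def back(n,uv,z):
    K,r,t=cam(n);R=cv2.Rodrigues(r)[0];C=-R.T@t
    d=R.T@np.linalg.inv(K)@np.array([uv[0],uv[1],1.]);return C+d*(z-C[2])/d[2]
def proj(n,P):
    K,r,t=cam(n);return cv2.projectPoints(np.array(P,float).reshape(-1,3),r,t,K,None)[0][:,0]
E
python3 - <<'E'
from h import *
f1=lambda p:np.array(p)/5.5+[260,125]
f2=lambda p:np.array(p)/2.75+[250,185]
print("blade",[back("scene",f1(p),.0075).round(4) for p in [(340,162),(500,167),(502,285),(335,283)]])
print("handle end z=.106",back("scene",f1((52,122)),.10).round(4))
pr=[back("scene",f1(p),.021).round(4) for p in [(228,225),(608,215),(420,68),(415,365)]];print("plate",pr)
g=[back("scene",f2(p),.060).round(4) for p in [(180,40),(437,95),(358,553),(40,467)]];print("griddle",g,np.mean(g,0))
g=np.array(g);print([np.linalg.norm(g[i]-g[i-1]) for i in range(4)],[np.degrees(np.arctan2(*(g[i]-g[j])[[1,0]])) for i,j in [(0,3),(1,2),(1,0),(2,3)]])
for nm,p in [("pale",(272,133)),("done",(203,413))]: print(nm,back("scene",f2(p),.060).round(4))
for nm,p in [("paleL",(220,133)),("paleR",(324,133)),("paleT",(272,87)),("paleB",(272,179))]: print(nm,back("scene",f2(p),.0565).round(4))
print("bottle",back("scene",(406,192),0.0),"salt",back("scene",(360,126),0),"pepper",back("scene",(382,148),0), "greenplate", back("scene",(243,130),.02))
E
```

```text
blade [array([0.47  , 0.3597, 0.0075]), array([0.558 , 0.3726, 0.0075]), array([0.5711, 0.293 , 0.0075]), array([0.4824, 0.2777, 0.0075])]
handle end z=.106 [0.3319 0.2857 0.1   ]
plate [array([0.4202, 0.2954, 0.021 ]), array([0.6213, 0.34  , 0.021 ]), array([0.504 , 0.4236, 0.021 ]), array([0.5348, 0.224 , 0.021 ])]
griddle [array([0.4887, 0.1611, 0.06  ]), array([0.7453, 0.1447, 0.06  ]), array([ 0.7191, -0.2896,  0.06  ]), array([ 0.4545, -0.2715,  0.06  ])] [ 0.6019   -0.063825  0.06    ]
[np.float64(0.433949766678126), np.float64(0.2571235500688336), np.float64(0.4350895654919801), np.float64(0.2652183440111185)] [np.float64(85.4797767370417), np.float64(86.5477036062306), np.float64(-3.6569542929645054), np.float64(-3.9132297298211243)]
pale [0.5946 0.0736 0.06  ]
done [ 0.5782 -0.2025  0.06  ]
paleL [0.5457 0.0664 0.0565]
paleR [0.6433 0.0848 0.0565]
paleT [0.5868 0.1262 0.0565]
paleB [0.6019 0.0271 0.0565]
bottle [0.73570286 0.27387805 0.        ] salt [0.56844903 0.50227837 0.        ] pepper [0.64815551 0.42501491 0.        ] greenplate [0.21073685 0.40037997 0.02      ]
```

Careful with the scale: shifts go in shares of 100 cm and turns go in shares of pi rad. That gives: 80 cm / 100 = 0.8, 15.5 cm / 100 = 0.155, -0.29 rad / 3.1416 = -0.0923.

Request:
servo_tool([
  [0.155,0.8,0,-0.0923],
  [0.155,0.8,0,-0.0923],
  [0.155,0.8,0,-0.0923],
  [0.155,0.8,0,-0.0923],
  [0.155,0.8,0,-0.0923],
  [0.155,0.8,0,-0.0923],
  [0.155,0.8,0,-0.0923],
  [0.155,0.8,0,-0.0923],
  [0.155,0.8,0,-0.0923],
  [0.155,0.8,0,-0.0923],
  [0.155,0.8,0,-0.0923],
  [0.155,0.8,0,-0.0923],
  [0.155,0.8,0,-0.0923],
  [0.155,0.8,0,-0.0923],
  [0.155,0.8,0,-0.0923],
  [0.155,0.8,0,-0.0923],
  [0.155,0.8,0,-0.0923],
  [0.155,0.8,0,-0.0923],
  [0.155,0.8,0,-0.0923],
  [0.155,0.8,0,-0.0923],
], claw=0)

```text
time: 1.82
ee_pos: [0.4077, 0.0916, 0.2311]
tcp_rot: [-178.3, 0.1, 11.5]
wrist_force: [0.4, -0.4, -0.3]
opening: 0.0854
grasp_force: 0.0
```

Request:
servo_tool([
  [0,0,0,0],
  [0,0,0,0],
  [0,0,0,0],
  [0,0,0,0],
])

```text
time: 2.15
ee_pos: [0.4069, 0.0914, 0.2315]
tcp_rot: [-178.3, 0.0, 11.5]
wrist_force: [0.4, 0.1, 0.2]
opening: 0.0853
grasp_force: 0.0
```

```bash
cat >>h.py <<'E'
from scipy.spatial.transform import Rotation as Ro
def wpose(o=None):
    o=o or get_obs();T=np.eye(4);T[:3,:3]=Ro.from_euler("xyz",o["tcp_rot"],degrees=True).as_matrix();T[:3,3]=o["ee_pos"]
    return T@get_calibration("wrist")["tool_from_camera"]
def wback(uv,z,T):
    c=get_calibration("wrist");v=np.array([uv[0]-c["cx"],uv[1]-c["cy"]]);r=np.hypot(*v);a=r/c["fx"]
    d=T[:3,:3]@np.array([*(np.sin(a)*v/max(r,1e-9)),np.cos(a)]);return T[:3,3]+d*(z-T[2,3])/d[2]
E
python3 - <<'E'
from h import *
o=get_obs();print(o["time"],o["ee_pos"],o["tcp_rot"],o["q"]);np.save("T1.npy",wpose(o))
im=camera("wrist");cv2.imwrite("pics/w1.png",im[:,:,::-1])
E
```

```text
2.15 [0.40685995 0.09135746 0.23150621] [-1.78257139e+02  2.42945407e-02  1.15203058e+01] [ 11.46437043 -13.05013008  -6.90548962  96.170637     1.74283602
 179.9440387 ]
```

View pics/w1.png

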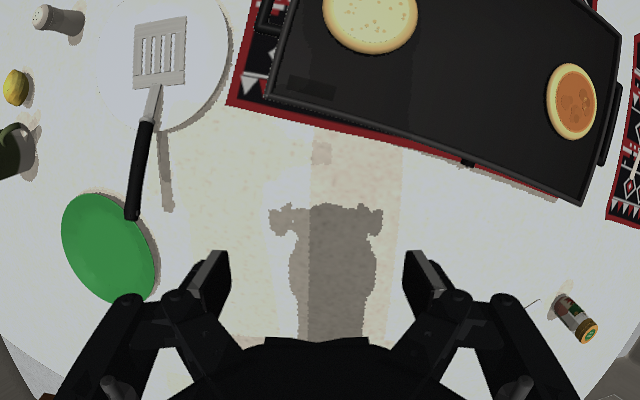

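```bash
python3 - <<'E'
from h import *
T=np.load("T1.npy")
b=[wback(p,.008,T).round(4) for p in [(136,18),(187,16),(184,82),(133,90)]];print(b,np.mean(b,0))
print("hend",wback((132,213),.10,T),wback((150,122),.04,T))
print("griddle corners",[wback(p,.06,T).round(4) for p in [(268,96),(588,205)]])
print("done",wback((572,102),.063,T),"pale right/left",wback((322,10),.0565,T),wback((418,15),.0565,T),wback((372,54),.0565,T))
E
```

```text
[array([0.5635, 0.3759, 0.008 ]), array([0.5667, 0.2954, 0.008 ]), array([0.4808, 0.2811, 0.008 ]), array([0.4637, 0.3592, 0.008 ])] [0.518675 0.3279   0.008   ]
hend [0.33611248 0.28690373 0.1       ] [0.42867119 0.30512553 0.04      ]
griddle corners [array([0.4784, 0.1603, 0.06  ]), array([ 0.453 , -0.2879,  0.06  ])]
done [ 0.57220671 -0.19447062  0.063     ] pale right/left [0.57805428 0.12501107 0.0565    ] [0.59850328 0.02737044 0.0565    ] [0.54252798 0.0663021  0.0565    ]
```

Converted, 10 cm / 100 = 0.1, 1.6 rad / 3.1416 = 0.5093.

Request:
servo_tool([
  [0,0.1,0,0.5093],
  [0,0.1,0,0.5093],
  [0,0.1,0,0.5093],
  [0,0.1,0,0.5093],
  [0,0.1,0,0.5093],
  [0,0.1,0,0.5093],
  [0,0.1,0,0.5093],
  [0,0.1,0,0.5093],
  [0,0.1,0,0.5093],
  [0,0.1,0,0.5093],
  [0,0.1,0,0.5093],
  [0,0.1,0,0.5093],
  [0,0.1,0,0.5093],
  [0,0.1,0,0.5093],
])

```text
time: 3.37
ee_pos: [0.407, 0.1915, 0.2315]
tcp_rot: [-178.3, 0.0, 103.5]
wrist_force: [0.9, -0.0, 0.0]
opening: 0.0854
grasp_force: 0.0
```

Converted, 2.4 rad / 3.1416 = 0.7639.

Request:
servo_tool([
  [0,0,0,0.7639],
  [0,0,0,0.7639],
  [0,0,0,0.7639],
  [0,0,0,0.7639],
  [0,0,0,0.7639],
  [0,0,0,0.7639],
  [0,0,0,0.7639],
  [0,0,0,0.7639],
  [0,0,0,0.7639],
  [0,0,0,0.7639],
  [0,0,0,0.7639],
  [0,0,0,0.7639],
  [0,0,0,0.7639],
  [0,0,0,0.7639],
  [0,0,0,0.7639],
  [0,0,0,0.7639],
  [0,0,0,0.7639],
  [0,0,0,0.7639],
  [0,0,0,0.7639],
  [0,0,0,0.7639],
])

```text
time: 5.03
ee_pos: [0.407, 0.1914, 0.2315]
tcp_rot: [-178.2, 0.1, -119.1]
wrist_force: [-0.8, -0.2, -0.2]
opening: 0.0857
grasp_force: 0.0
```

Converted, 2.45 rad / 3.1416 = 0.7799.

Request:
servo_tool([
  [0,0,0,0.7799],
  [0,0,0,0.7799],
  [0,0,0,0.7799],
  [0,0,0,0.7799],
  [0,0,0,0.7799],
  [0,0,0,0.7799],
  [0,0,0,0.7799],
  [0,0,0,0.7799],
  [0,0,0,0.7799],
  [0,0,0,0.7799],
  [0,0,0,0.7799],
  [0,0,0,0.7799],
  [0,0,0,0.7799],
  [0,0,0,0.7799],
  [0,0,0,0.7799],
  [0,0,0,0.7799],
  [0,0,0,0.7799],
  [0,0,0,0.7799],
  [0,0,0,0.7799],
  [0,0,0,0.7799],
])

```text
time: 6.7
ee_pos: [0.407, 0.1915, 0.2314]
tcp_rot: [-178.2, 0.0, 21.3]
wrist_force: [0.3, -0.3, -0.7]
opening: 0.0858
grasp_force: 0.0
```

Converted, 0.2 rad / 3.1416 = 0.0637.

Request:
servo_tool([
  [0,0,0,0.0637],
  [0,0,0,0.0637],
  [0,0,0,0.0637],
])

```text
time: 6.95
ee_pos: [0.3873, 0.2256, 0.2314]
tcp_rot: [-179.9, 0.1, 29.9]
wrist_force: [0.5, 0.2, -0.1]
opening: 0.0853
grasp_force: 0.0
```

```bash
python3 -c "
from workcell import *
o=get_obs();print(o['ee_pos'],o['tcp_rot'],o['q'])"
```

```text
[0.38730894 0.2256335  0.23144097] [-1.79866051e+02  6.82223669e-02  2.98642525e+01] [ 3.01383025e+01 -8.79313948e+00 -3.30220079e+00  9.55585196e+01
  1.34274009e-01 -1.79725949e+02]
```

Converted, 8 cm / 100 = 0.08, -1.75 rad / 3.1416 = -0.557.

Request:
servo_tool([
  [0,0.08,0,-0.557],
  [0,0.08,0,-0.557],
  [0,0.08,0,-0.557],
  [0,0.08,0,-0.557],
  [0,0.08,0,-0.557],
  [0,0.08,0,-0.557],
  [0,0.08,0,-0.557],
  [0,0.08,0,-0.557],
  [0,0.08,0,-0.557],
  [0,0.08,0,-0.557],
  [0,0.08,0,-0.557],
  [0,0.08,0,-0.557],
  [0,0.08,0,-0.557],
  [0,0.08,0,-0.557],
  [0,0.08,0,-0.557],
])

```text
time: 8.2
ee_pos: [0.3885, 0.3038, 0.2314]
tcp_rot: [-179.9, 0.1, -71.0]
wrist_force: [0.8, -0.1, -0.5]
opening: 0.0856
grasp_force: 0.0
```

Converted, -4 cm / 100 = -0.04, -1.74 rad / 3.1416 = -0.5539.

Request:
servo_tool([
  [0,0,-0.04,-0.5539],
  [0,0,-0.04,-0.5539],
  [0,0,-0.04,-0.5539],
  [0,0,-0.04,-0.5539],
  [0,0,-0.04,-0.5539],
  [0,0,-0.04,-0.5539],
  [0,0,-0.04,-0.5539],
  [0,0,-0.04,-0.5539],
  [0,0,-0.04,-0.5539],
  [0,0,-0.04,-0.5539],
  [0,0,-0.04,-0.5539],
  [0,0,-0.04,-0.5539],
  [0,0,-0.04,-0.5539],
  [0,0,-0.04,-0.5539],
  [0,0,-0.04,-0.5539],
  [0,0,-0.04,-0.5539],
])

```text
time: 9.53
ee_pos: [0.3885, 0.3039, 0.1914]
tcp_rot: [-179.9, 0.1, -169.9]
wrist_force: [-0.7, -0.1, 0.3]
opening: 0.0853
grasp_force: 0.0
```

```bash
python3 - <<'E'
from h import *
o=get_obs();print(o["time"],o["ee_pos"],o["tcp_rot"],o["q"]);np.save("T2.npy",wpose(o))
im=camera("wrist");cv2.imwrite("pics/w2.png",im[:,:,::-1])
E
```

```text
9.5333 [0.38849232 0.30394112 0.19137675] [-1.79876886e+02  7.91205501e-02 -1.69883894e+02] [38.12249868 -3.4443084  -2.86598518 90.56627866 -0.14584907 28.0064619 ]
```

View pics/w2.png

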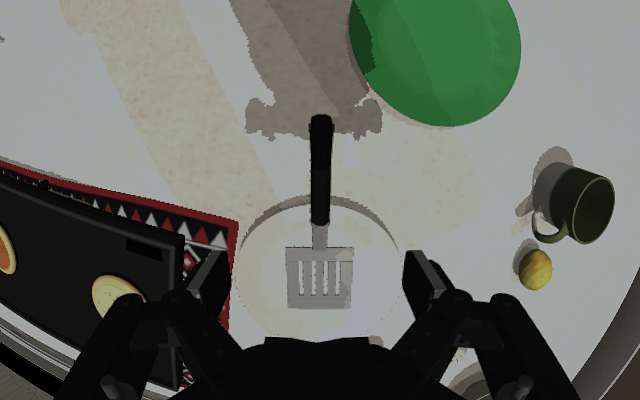

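```bash
python3 - <<'E'
from h import *
T=np.load("T2.npy")
b=[wback(p,.0075,T) for p in [(287,248),(353,248),(352,309),(287,309)]];c=np.mean(b,0);print(np.round(b,4),c)
e=wback((320.5,118),.098,T);n=wback((320,222),.035,T);print(e,n,np.degrees(np.arctan2(*(n-e)[[1,0]])),np.degrees(np.arctan2(*(c-e)[[1,0]])))
for y in (9,9.5,10): a=np.radians(y);print(c[:2]-.131*np.array([np.cos(a),np.sin(a)]))
E
```

```text
[[0.4799 0.284  0.0075]
 [0.4663 0.3605 0.0075]
 [0.5552 0.38   0.0075]
 [0.57   0.296  0.0075]] [0.51784937 0.33014969 0.0075    ]
[0.32254128 0.2944071  0.098     ] [0.42970402 0.31403673 0.035     ] 10.38012569923468 10.370720367141054
[0.3884622  0.30965677]
[0.38864596 0.30852845]
[0.38883955 0.30740178]
```

Converted, -15.6 cm / 100 = -0.156, -14 cm / 100 = -0.14, 0.007 rad / 3.1416 = 0.0022.

Request:
servo_tool([
  [0,0.004,-0.04,0.0022],
  [0,0.004,-0.08,0.0022],
  [0,0.004,-0.12,0.0022],
  [0,0.004,-0.14,0.0022],
  [0,0.004,-0.156,0.0022],
  [0,0.004,-0.156,0.0022],
])

```text
time: 10.08
ee_pos: [0.3867, 0.3067, 0.0317]
tcp_rot: [-179.7, -0.2, -169.5]
wrist_force: [-0.4, -0.6, -0.0]
opening: 0.0855
grasp_force: 0.0
```

Request:
servo_tool([
  [0,0,0,0],
  [0,0,0,0],
  [0,0,0,0],
  [0,0,0,0],
  [0,0,0,0],
  [0,0,0,0],
  [0,0,0,0],
  [0,0,0,0],
  [0,0,0,0],
  [0,0,0,0],
], claw=1, force=100)

```text
time: 10.92
ee_pos: [0.3885, 0.3082, 0.0356]
tcp_rot: [-179.9, 0.1, -169.7]
wrist_force: [-1.5, -0.1, 3.3]
opening: 0.0159
grasp_force: 97.4
```

Converted, 15 cm / 100 = 0.15, 11 cm / 100 = 0.11.

Request:
servo_tool([
  [0,0,0.03,0],
  [0,0,0.07,0],
  [0,0,0.11,0],
  [0,0,0.15,0],
  [0,0,0.15,0],
])

```text
time: 11.33
ee_pos: [0.3902, 0.3095, 0.1928]
tcp_rot: [179.9, 0.6, -169.7]
wrist_force: [-0.0, 0.5, -2.0]
opening: 0.0159
grasp_force: 98.5
```

Converted, -47.4 cm / 100 = -0.474, -44.5 cm / 100 = -0.445, 1.326 rad / 3.1416 = 0.4221.

Request:
servo_tool([
  [0.015,-0.037,0,0.0318],
  [0.03,-0.074,0,0.0637],
  [0.045,-0.111,0,0.0955],
  [0.06,-0.148,0,0.1273],
  [0.075,-0.185,0,0.1592],
  [0.09,-0.222,0,0.191],
  [0.105,-0.259,0,0.2228],
  [0.12,-0.296,0,0.2546],
  [0.135,-0.333,0,0.2865],
  [0.15,-0.37,0,0.3183],
  [0.165,-0.407,0,0.3501],
  [0.18,-0.445,0,0.382],
  [0.19,-0.474,0,0.4221],
  [0.19,-0.474,0,0.4221],
  [0.19,-0.474,0,0.4221],
  [0.19,-0.474,-0.04,0.4221],
  [0.19,-0.474,-0.08,0.4221],
  [0.19,-0.474,-0.08,0.4221],
])

```text
time: 12.83
ee_pos: [0.5741, -0.1637, 0.0965]
tcp_rot: [179.4, 0.2, -93.8]
wrist_force: [-1.5, -0.1, -4.5]
opening: 0.016
grasp_force: 98.4
```

```bash
python3 - <<'E'
from h import *
o=get_obs();print(o["time"],o["ee_pos"],o["tcp_rot"],o["wrist_force"],o["q"])
im=camera("scene");im2=camera("side")
a=cv2.resize(im[180:350,250:450],(700,595),interpolation=cv2.INTER_CUBIC)
cv2.imwrite("pics/s1.png",a[:,:,::-1]); cv2.imwrite("pics/s1full.png",im[:,:,::-1]); cv2.imwrite("pics/sd1.png",im2[:,:,::-1])
E
```

```text
12.8333 [ 0.57406538 -0.16373743  0.09653693] [179.41596936   0.23031879 -93.78280104] [-1.51303619 -0.10181378 -4.46710243] [-1.59680640e+01  1.14750808e+01  2.43208849e+00  8.15764950e+01
  1.01846321e-01 -1.02186987e+02]
```

View pics/s1.png

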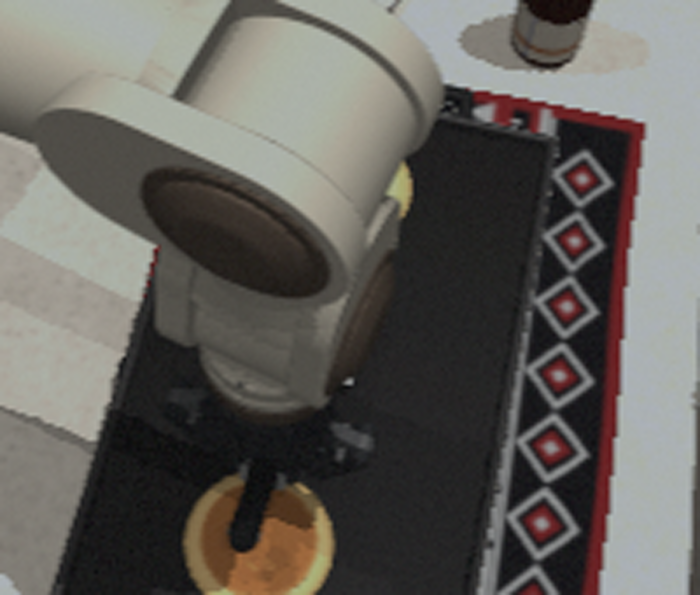

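Converted, -2.4 cm / 100 = -0.024, -2.3 cm / 100 = -0.023.

Request:
servo_tool([
  [0,0,-0.012,0],
  [0,0,-0.022,0],
  [0,0,-0.023,0],
  [0,0,-0.024,0],
  [0,0,-0.024,0],
  [0,0,-0.024,0],
])

```text
time: 13.43
ee_pos: [0.5788, -0.1659, 0.0821]
tcp_rot: [-179.8, 0.1, -93.7]
wrist_force: [1.1, 0.1, -1.2]
opening: 0.0163
grasp_force: 98.5
```

Converted, -0.15 cm / 100 = -0.0015, -0.1 cm / 100 = -0.001.

Request:
servo_tool([
  [0,0,-0.001,0],
  [0,0,-0.0015,0],
  [0,0,-0.0015,0],
])

```text
time: 13.68
ee_pos: [0.5789, -0.1664, 0.0807]
tcp_rot: [-179.8, 0.0, -93.8]
wrist_force: [0.0, -2.5, 4.7]
opening: 0.0161
grasp_force: 98.9
```

```bash
cat >>h.py <<'E'
def yel(im,box):
    h=cv2.cvtColor(im,cv2.COLOR_RGB2HSV);m=((h[...,0]>20)&(h[...,0]<35)&(h[...,1]>70)&(h[...,2]>110)).astype(np.uint8)
    x0,y0,x1,y1=box;k=np.zeros_like(m);k[y0:y1,x0:x1]=m[y0:y1,x0:x1]
    n,l,s,c=cv2.connectedComponentsWithStats(k);i=1+np.argmax(s[1:,4]) if n>1 else 0
    return c[i].round(1),s[i]
E
python3 - <<'E'
from h import *
o=get_obs();print(o["time"],o["ee_pos"],o["tcp_rot"],o["wrist_force"])
a=cv2.imread("pics/side0.png")[:,:,::-1];print(yel(a,(240,170,330,230)))
im=camera("side");r=yel(im,(240,170,330,230));print(r,back("side",r[0],.063),back("side",yel(a,(240,170,330,230))[0],.063))
w=camera("wrist");print(yel(w,(0,0,640,400)))
cv2.imwrite("pics/wb.png",np.vstack([cv2.resize(w[150:400,100:540],(700,398)),cv2.resize(im[150:230,150:380],(575,200)) if 0 else cv2.copyMakeBorder(cv2.resize(im[150:228,160:330],(436,200)),0,0,0,264,0)])[:,:,::-1])
E
```

```text
13.6833 [ 0.5788588  -0.16638154  0.08071373] [-1.79786628e+02  3.04362713e-02 -9.37648183e+01] [ 0.0111288  -2.51755933  4.71289862]
(array([278.2, 201.8]), array([262, 195,  33,  15, 384], dtype=int32))
(array([277.7, 201.8]), array([262, 195,  32,  15, 375], dtype=int32)) [0.59753625 0.07997894 0.063     ] [0.59671758 0.0811738  0.063     ]
(array([276.5, 138.7]), array([ 232,   96,  141,  126, 1825], dtype=int32))
```

View pics/wb.png

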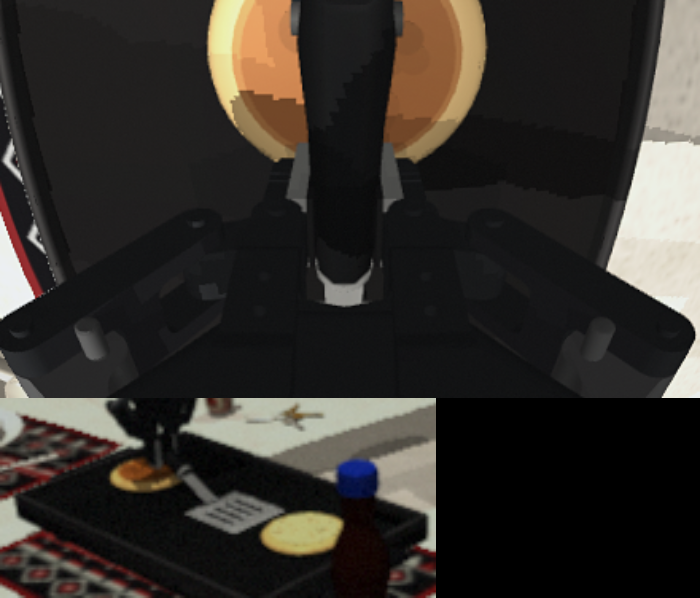

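Converted, 4.2 cm / 100 = 0.042, 4 cm / 100 = 0.04.

Request:
servo_tool([
  [0.0003,0.005,0.0003,0],
  [0.0006,0.01,0.0003,0],
  [0.001,0.015,0.0003,0],
  [0.0013,0.02,0.0003,0],
  [0.0016,0.025,0.0003,0],
  [0.002,0.03,0.0003,0],
  [0.0023,0.035,0.0003,0],
  [0.0026,0.04,0.0003,0],
  [0.0027,0.042,0.0003,0],
])

```text
time: 14.53
ee_pos: [0.5815, -0.1233, 0.0806]
tcp_rot: [-179.8, 0.1, -93.7]
wrist_force: [-0.1, -3.9, 5.8]
opening: 0.0161
grasp_force: 99.1
```

Converted, 0.8 cm / 100 = 0.008, 0.4 cm / 100 = 0.004.

Request:
servo_tool([
  [0.0003,0.004,0,0],
  [0.0005,0.008,0,0],
  [0.0005,0.008,0,0],
])

```text
time: 14.78
ee_pos: [0.582, -0.1152, 0.0806]
tcp_rot: [-179.8, 0.1, -93.7]
wrist_force: [0.6, -0.5, 5.3]
opening: 0.0161
grasp_force: 99.0
```

```bash
python3 - <<'E'
from h import *
o=get_obs();print(o["time"],o["ee_pos"],o["tcp_rot"],o["wrist_force"])
im=camera("side");r=yel(im,(240,170,340,240));print(r,back("side",r[0],.063))
r=yel(im,(180,160,240,200));print(r)
E
```

```text
14.7833 [ 0.58202451 -0.11515175  0.08059925] [-1.79815909e+02  7.39952444e-02 -9.37163020e+01] [ 0.58019959 -0.45257504  5.26467154]
(array([280.9, 203.5]), array([268, 196,  26,  17, 320], dtype=int32)) [0.6005767 0.094936  0.063    ]
(array([210. , 182.3]), array([203, 177,  17,   9,  47], dtype=int32))
```

Converted, 1.5 cm / 100 = 0.015, 1.2 cm / 100 = 0.012.

Request:
servo_tool([
  [0.0003,0.004,0,0],
  [0.0005,0.008,0,0],
  [0.0008,0.012,0,0],
  [0.001,0.015,0,0],
  [0.001,0.015,0,0],
])

```text
time: 15.25
ee_pos: [0.583, -0.1003, 0.0806]
tcp_rot: [-179.8, 0.1, -93.7]
wrist_force: [0.2, -2.1, 4.2]
opening: 0.016
grasp_force: 99.0
```

```bash
python3 - <<'E'
from h import *
o=get_obs();print(o["time"],o["ee_pos"],o["wrist_force"])
im=camera("side");r=yel(im,(240,170,340,240));print(r)
cv2.imwrite("pics/sb.png",cv2.resize(im[165:245,200:320],(780,520),interpolation=cv2.INTER_CUBIC)[:,:,::-1])
# expected projections
C=np.array([.6005,-.066]);ps=np.radians(-3.7);X=np.array([np.cos(ps),np.sin(ps)]);Y=np.array([-X[1],X[0]])
t=o["ee_pos"][:2];f=lambda p,z:((proj("side",[[*p,z]])[0]-[200,165])*6.5).round()
for n,d,x in [("frontL",.176,-.04),("frontR",.176,.04),("backL",.086,-.04),("backR",.086,.04)]: print(n,f(t+Y*d+X*x,.052))
for n,x,y in [("lip end in +x",.127,.212),("lip end in -x",-.127,.212)]: print(n,f(C+X*x+Y*y,.06))
print("tcp y'",(t-C)@Y,(t-C)@X,"pancake nearedge if at lip",f(C+X*((t-C)@X)+Y*.112,.0565),f(C+X*((t-C)@X+.05)+Y*.162,.0565),f(C+X*((t-C)@X-.05)+Y*.162,.0565))
E
```

```text
15.25 [ 0.58297241 -0.10032085  0.08056282] [ 0.22448397 -2.11627436  4.15652881]
(array([280.9, 203.3]), array([268, 196,  26,  17, 328], dtype=int32))
frontL [566. 225.]
frontR [438. 288.]
backL [431. 174.]
backR [302. 232.]
lip end in +x [373. 414.]
lip end in -x [788. 197.]
tcp y' -0.03538041194986958 -0.015276247899644595 pancake nearedge if at lip [458. 230.] [455. 301.] [615. 221.]
```

View pics/sb.png

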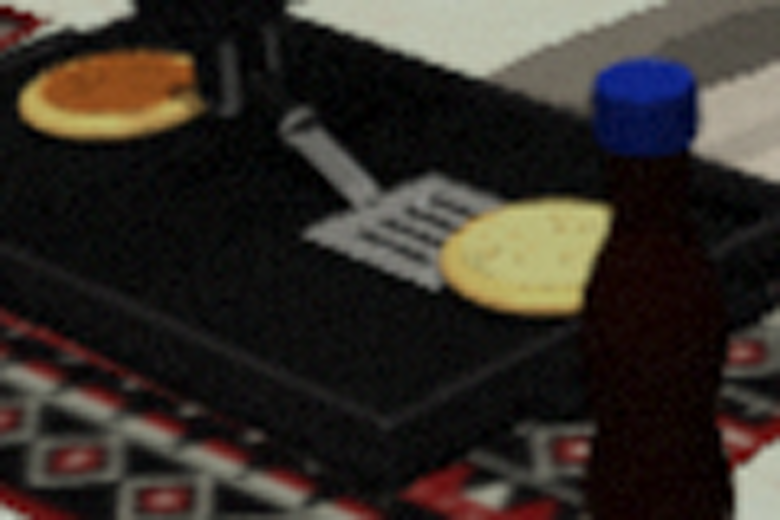

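Converted, -2 cm / 100 = -0.02, -1.5 cm / 100 = -0.015.

Request:
servo_tool([
  [0.0002,0.003,0,0],
  [0.0004,0.006,0,0],
  [0.0004,0.006,0,0],
  [0.0004,0.006,0.003,0],
  [0.0004,0.006,0.006,0],
  [0.0002,0.003,0.007,0],
  [0,0,0.007,0],
  [-0.0004,-0.005,0.007,0],
  [-0.0007,-0.01,0.007,0],
  [-0.001,-0.015,0.007,0],
  [-0.0013,-0.02,0.007,0],
  [-0.0013,-0.02,0.007,0],
])

```text
time: 16.3
ee_pos: [0.5812, -0.122, 0.087]
tcp_rot: [-179.9, 0.1, -93.8]
wrist_force: [-0.3, -0.4, -2.4]
opening: 0.0159
grasp_force: 98.5
```

```bash
python3 - <<'E'
from h import *
o=get_obs();print(o["time"],o["ee_pos"],o["wrist_force"])
im=camera("side");r=yel(im,(230,170,340,240));print(r)
E
```

```text
16.3 [ 0.58118843 -0.12203247  0.08695273] [-0.30687943 -0.44325773 -2.39957099]
(array([279.6, 202.3]), array([265, 195,  29,  17, 369], dtype=int32))
```

```bash
cat >>h.py <<'E'
C=np.array([.6005,-.066]);ps=np.radians(-3.7);X=np.array([np.cos(ps),np.sin(ps)]);Y=np.array([-X[1],X[0]])
def pan(x,y,th,lift=0):  # disc center x',y' when tilted by th about its far (+y') low rim
    a=np.linspace(0,2*np.pi,60);P=[]
    for r,z in [(40,0),(47,2.5),(50,6.5),(47,10.5),(40,13)]:
        l=np.stack([r*np.cos(a),r*np.sin(a)-40,np.full(60,z)],1)/1e3
        c,s=np.cos(-th),np.sin(-th);l=np.stack([l[:,0],c*l[:,1]-s*l[:,2],s*l[:,1]+c*l[:,2]],1)
        xy=C+np.outer(x+l[:,0],X)+np.outer(y+.04+l[:,1],Y);P.append(np.column_stack([xy,.05+lift+l[:,2]]))
    return np.vstack(P)
def fit(im,th,box=(225,165,292,240)):
    h=cv2.cvtColor(im,cv2.COLOR_RGB2HSV);m=((h[...,0]>8)&(h[...,0]<38)&(h[...,1]>70)&(h[...,2]>90)).astype(np.float32)
    x0,y0,x1,y1=box;S=8;M=cv2.resize(m[y0:y1,x0:x1],None,fx=S,fy=S,interpolation=cv2.INTER_LINEAR)
    best=(9e9,)
    for y in np.arange(-.02,.18,.002):
        for x in np.arange(-.03,.004,.003):
            q=((proj("side",pan(x,y,th))+.5-[x0,y0])*S).astype(np.int32);k=np.zeros(M.shape,np.float32)
            cv2.fillConvexPoly(k,cv2.convexHull(q),1.);e=np.abs(k-M).sum()/S/S
            if e<best[0]:best=(round(float(e),1),round(x,4),round(y,4))
    return best
E
python3 - <<'E'
from h import *
print("start",fit(cv2.cvtColor(cv2.imread("pics/side0.png"),4),0))
o=get_obs();im=camera("side");cv2.imwrite("pics/sd3.png",im[:,:,::-1])
for th in (0,.05,.1,.15):print(th,fit(im,th))
t=o["ee_pos"][:2];print("front y'",(t-C)@Y+.176,(t-C)@X,o["ee_pos"][2])
E
```

```text
start (100.2, np.float64(-0.021), np.float64(0.138))
0 (59.7, np.float64(-0.024), np.float64(0.15))
0.05 (60.7, np.float64(-0.024), np.float64(0.152))Traceback (most recent call last):
  File "<stdin>", line 4, in <module>
  File "h.py", line 37, in fit
    q=((proj("side",pan(x,y,th))+.5-[x0,y0])*S).astype(np.int32);k=np.zeros(M.shape,np.float32)
        ~~~~^^^^^^^^^^^^^^^^^^^^
  File "h.py", line 10, in proj
    K,r,t=cam(n);return cv2.projectPoints(np.array(P,float).reshape(-1,3),r,t,K,None)[0][:,0]
          ~~~^^^
  File "h.py", line 5, in cam
    c=get_calibration(n);K=np.array([[c["fx"],0,c["cx"]],[0,c["fy"],c["cy"]],[0,0,1]]);return K,c["rvec"],c["tvec"]
ValueError: time passes only in moves, steps and waits
```

Converted, 3.8 cm / 100 = 0.038, -0.35 cm / 100 = -0.0035.

Request:
servo_tool([
  [0,0,-0.004,0],
  [0,0,-0.007,0],
  [0.0003,0.005,-0.007,0],
  [0.0006,0.01,-0.007,0],
  [0.001,0.015,-0.007,0],
  [0.0013,0.02,-0.007,0],
  [0.0016,0.025,-0.007,0],
  [0.002,0.03,-0.007,0],
  [0.0023,0.035,-0.007,0],
  [0.0025,0.038,-0.007,0],
  [0.0025,0.038,-0.007,0],
  [0.0025,0.038,-0.005,0],
  [0.0025,0.038,-0.0035,0],
  [0.0025,0.038,-0.0035,0],
])

```text
time: 17.57
ee_pos: [0.5836, -0.0827, 0.0833]
tcp_rot: [-179.9, 0.1, -93.7]
wrist_force: [0.1, 0.0, -2.4]
opening: 0.0163
grasp_force: 98.4
```

```bash
sed -i 's/^def cam(n)/import functools\n@functools.lru_cache\ndef cam(n)/' h.py; cat > m.py <<'E'
from h import *
import sys
o=get_obs();im=camera("side");cv2.imwrite(sys.argv[2],im[:,:,::-1])
t=o["ee_pos"][:2];f=(t-C)@Y+.176;print(o["time"],"front y'",f,o["ee_pos"][2],o["wrist_force"])
b=fit(im,float(sys.argv[1]));print(b,"s",b[2]-f)
E
python3 m.py 0.06 pics/sd4.png
python3 - <<'E'
from h import *
print("start",fit(cv2.cvtColor(cv2.imread("pics/side0.png"),4),0),"slip",fit(cv2.cvtColor(cv2.imread("pics/sd3.png"),4),.08))
E
```

```text
17.5667 front y' 0.15828050254777357 0.08329220380960463 [ 0.09413752  0.04868662 -2.439311  ]
(108.3, np.float64(-0.021), np.float64(0.162)) s 0.003719497452226439
start (100.2, np.float64(-0.021), np.float64(0.138)) slip (67.0, np.float64(-0.021), np.float64(0.156))
```

Converted, -3 cm / 100 = -0.03, -0.08 cm / 100 = -0.0008.

Request:
servo_tool([
  [-0.0002,-0.003,0,0],
  [-0.0005,-0.007,0,0],
  [-0.0008,-0.012,0,0],
  [-0.0011,-0.017,0,0],
  [-0.0014,-0.022,0,0],
  [-0.0018,-0.027,0,0],
  [-0.002,-0.03,0,0],
  [-0.002,-0.03,0,0],
])

```text
time: 18.28
ee_pos: [0.5817, -0.1137, 0.0836]
tcp_rot: [-179.9, 0.1, -93.8]
wrist_force: [0.4, -0.4, -2.2]
opening: 0.0157
grasp_force: 98.5
```

```bash
python3 m.py 0.06 pics/sd5.png
```

```text
18.2833 front y' 0.12716620289378466 0.083572398198012 [ 0.36982405 -0.44485185 -2.17647261]
(56.8, np.float64(-0.021), np.float64(0.13)) s 0.002833797106215341
```

Converted, -8.5 cm / 100 = -0.085, -8.2 cm / 100 = -0.082.

Request:
servo_tool([
  [-0.0002,-0.003,0,0],
  [-0.0005,-0.008,0,0],
  [-0.0008,-0.013,0,0],
  [-0.0012,-0.018,0,0],
  [-0.0015,-0.023,0,0],
  [-0.0018,-0.028,0,0],
  [-0.0021,-0.033,0,0],
  [-0.0025,-0.038,0,0],
  [-0.0028,-0.043,0,0],
  [-0.0031,-0.048,0,0],
  [-0.0034,-0.053,0,0],
  [-0.0038,-0.058,0,0],
  [-0.0041,-0.063,0,0],
  [-0.0044,-0.068,0,0],
  [-0.0047,-0.073,0,0],
  [-0.0051,-0.078,0,0],
  [-0.0054,-0.082,0,0],
  [-0.0056,-0.085,0,0],
  [-0.0056,-0.085,0,0],
])

```text
time: 19.92
ee_pos: [0.5762, -0.1985, 0.0836]
tcp_rot: [-179.9, 0.1, -93.8]
wrist_force: [-0.2, -0.1, -1.5]
opening: 0.016
grasp_force: 98.5
```

```bash
python3 m.py 0.06 pics/sd6.png
```

```text
19.9167 front y' 0.04219745917488513 0.08358458354475932 [-0.23864713 -0.12879777 -1.5240493 ]
(49.7, np.float64(-0.021), np.float64(0.044)) s 0.0018025408251148706
```

Converted, -2 cm / 100 = -0.02, 0.9 cm / 100 = 0.009.

Request:
servo_tool([
  [0,0,0.003,0],
  [0,0,0.006,0],
  [0,0,0.009,0],
  [0,0,0.009,0],
  [0,0,0.009,0],
  [-0.0013,-0.02,0.009,0],
  [-0.0013,-0.02,0.009,0],
  [-0.0013,-0.02,0.009,0],
])

```text
time: 20.63
ee_pos: [0.5748, -0.2184, 0.0925]
tcp_rot: [-179.9, 0.1, -93.8]
wrist_force: [-0.3, 0.0, -2.1]
opening: 0.0169
grasp_force: 98.5
```

```bash
python3 m.py 0.2 pics/sd7.png; python3 - <<'E'
from h import *
im=cv2.cvtColor(cv2.imread("pics/sd7.png"),4)
for t in (.1,.15,.25,.3): print(t,fit(im,t))
E
```

```text
20.6333 front y' 0.022285428832991533 0.0924607940343217 [-0.25780561  0.04450168 -2.11189192]
(63.9, np.float64(-0.021), np.float64(0.046)) s 0.023714571167008466
0.1 (69.3, np.float64(-0.024), np.float64(0.044))
0.15 (57.0, np.float64(-0.024), np.float64(0.044))
0.25 (85.4, np.float64(-0.018), np.float64(0.048))
0.3 (109.9, np.float64(-0.015), np.float64(0.052))
```

Converted, 4.8 cm / 100 = 0.048, 3.96 cm / 100 = 0.0396.

Request:
servo_tool([
  [0.0001,0.001,0.004,0],
  [0.0002,0.0025,0.0083,0],
  [0.0003,0.005,0.014,0],
  [0.0005,0.0075,0.0198,0],
  [0.0007,0.0108,0.025,0],
  [0.0009,0.0143,0.0304,0],
  [0.0012,0.0185,0.035,0],
  [0.0015,0.023,0.0396,0],
  [0.0018,0.028,0.044,0],
  [0.0021,0.033,0.048,0],
  [0.0021,0.033,0.048,0],
])

```text
time: 21.6
ee_pos: [0.5775, -0.184, 0.1417]
tcp_rot: [-179.8, 0.1, -93.7]
wrist_force: [0.9, -1.0, -1.7]
opening: 0.0163
grasp_force: 98.5
```

```bash
python3 m.py 1.0 pics/sd8.png; python3 - <<'E'
from h import *
im=cv2.imread("pics/sd8.png")
for t in (.2,.6,.9,1.1): print(t,fit(cv2.cvtColor(im,4),t))
cv2.imwrite("pics/v8.png",cv2.resize(im[150:250,190:340],(780,520),interpolation=cv2.INTER_CUBIC))
E
```

```text
21.6 front y' 0.0568082539429797 0.1417058568096748 [ 0.94483378 -0.98759092 -1.68491218]
(68.2, np.float64(-0.03), np.float64(0.04)) s -0.016808253942979696
0.2 (405.6, np.float64(-0.03), np.float64(0.05))
0.6 (189.2, np.float64(-0.03), np.float64(0.048))
0.9 (65.4, np.float64(-0.03), np.float64(0.042))
1.1 (90.5, np.float64(-0.027), np.float64(0.04))
```

View pics/v8.png

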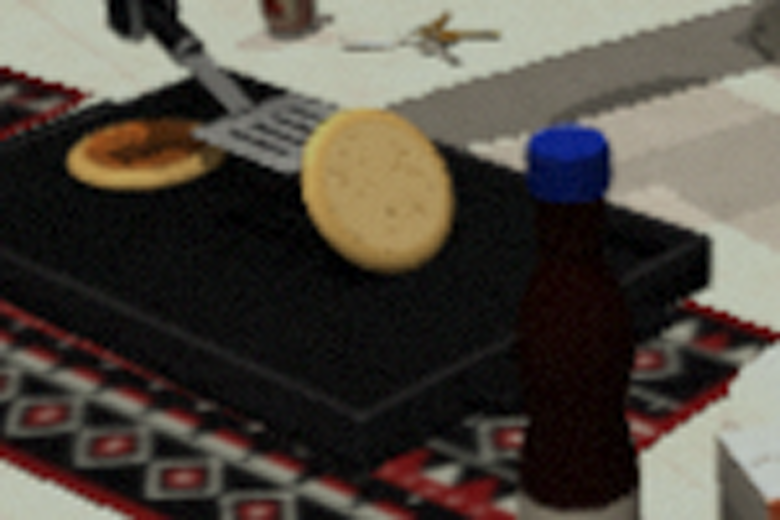

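Converted, 6 cm / 100 = 0.06, 1.3 cm / 100 = 0.013.

Request:
servo_tool([
  [0.0004,0.0055,0.0035,0],
  [0.0007,0.011,0.0065,0],
  [0.0011,0.017,0.009,0],
  [0.0015,0.0235,0.011,0],
  [0.0019,0.03,0.012,0],
  [0.0023,0.036,0.013,0],
  [0.0027,0.042,0.013,0],
  [0.0031,0.048,0.013,0],
  [0.0035,0.054,0.013,0],
  [0.0039,0.06,0.013,0],
  [0.0039,0.06,0.015,0],
  [0.0039,0.06,0.02,0],
  [0.002,0.03,0.04,0],
  [0.002,0.03,0.04,0],
])

```text
time: 22.82
ee_pos: [0.5796, -0.158, 0.1841]
tcp_rot: [-179.6, -0.1, -93.8]
wrist_force: [0.0, -0.6, -0.2]
opening: 0.0161
grasp_force: 98.5
```

```bash
python3 - <<'E'
from h import *
o=get_obs();print(o["time"],o["ee_pos"])
im=camera("side");cv2.imwrite("pics/sd9.png",im[:,:,::-1])
h=cv2.cvtColor(im,cv2.COLOR_RGB2HSV)
br=((h[...,0]>5)&(h[...,0]<19)&(h[...,1]>110)&(h[...,2]>80)).astype(np.uint8)
br[:,:180]=0;br[:,330:]=0;br[:160]=0;br[245:]=0
n,l,s,c=cv2.connectedComponentsWithStats(br)
for i in range(1,n):
    if s[i,4]>25: print("brown",c[i].round(1),s[i],back("side",c[i],.063).round(3))
print(yel(im,(235,165,330,245)))
for t in (0,): print(fit(im,t))
# terse ascii view of hue
sub=h[185:232:2,240:320:2];
for r in sub: print("".join("B" if 4<p[0]<19 and p[1]>100 and p[2]>70 else "y" if 18<p[0]<36 and p[1]>60 and p[2]>90 else "." if p[2]<60 else "o" for p in r))
E
```

```text
22.8167 [ 0.57963566 -0.15803986  0.1841498 ]
brown [216.1 177.3] [206 173  27  10 164] [ 0.576 -0.208  0.063]
brown [281.6 202. ] [270 196  24  13 253] [0.592 0.09  0.063]
(array([276.6, 208.3]), array([266, 200,  24,  12,  77], dtype=int32))
(66.3, np.float64(-0.021), np.float64(0.158))
...........................oooo...oooooo
............................ooo..ooooooo
..................................oooooo
.....................................ooo
........................................
........................................
..................BBBBBBBBB.............
...............oBBBBBBBBBBB.............
..............yBBBBBBBBBBBB.............
.............ByBBBBBBBBBBB..............
.............yyBBBBBBBBBBB..............
.............yyyyBBBBBBBBB..............
..............yyyyyyyyyyy...............
................yyyyyyyyy...............
.......................................o
......................................oo
.....................................ooo
....................................oooo
....................................oooo
........................................
....................................o...
......................................oo
...................................o....
....................oooooo..........oooo
```

Converted, 46.6 cm / 100 = 0.466, -19.1 cm / 100 = -0.191, -1.324 rad / 3.1416 = -0.4214.

Request:
servo_tool([
  [-0.015,0.037,0,-0.0318],
  [-0.03,0.074,0,-0.0637],
  [-0.045,0.111,0,-0.0955],
  [-0.06,0.148,0,-0.1273],
  [-0.075,0.185,0,-0.1592],
  [-0.09,0.222,0,-0.191],
  [-0.105,0.259,0,-0.2228],
  [-0.12,0.296,0,-0.2546],
  [-0.135,0.333,0,-0.2865],
  [-0.15,0.37,0,-0.3183],
  [-0.165,0.407,0,-0.3501],
  [-0.18,0.44,0,-0.382],
  [-0.191,0.466,0,-0.4214],
  [-0.191,0.466,0,-0.4214],
  [-0.191,0.466,0,-0.4214],
  [-0.191,0.466,0,-0.4214],
  [-0.191,0.466,0,-0.4214],
])

```text
time: 24.28
ee_pos: [0.3883, 0.3104, 0.1806]
tcp_rot: [-179.9, 0.1, -169.6]
wrist_force: [0.4, 0.1, -2.0]
opening: 0.0161
grasp_force: 98.5
```

```bash
python3 - <<'E'
from h import *
o=get_obs();print(o["time"],o["ee_pos"],o["tcp_rot"])
im=camera("scene");cv2.imwrite("pics/s9.png",im[:,:,::-1])
h=cv2.cvtColor(im,cv2.COLOR_RGB2HSV)
br=((h[...,0]>5)&(h[...,0]<36)&(h[...,1]>70)&(h[...,2]>80)).astype(np.uint8)
br[:,:270]=0;br[:,410:]=0;br[:205]=0;br[375:]=0
n,l,s,c=cv2.connectedComponentsWithStats(br)
for i in range(1,n):
    if s[i,4]>100:
        p=back("scene",c[i],.0565);q=p[:2]-C;print(c[i].round(1),s[i],p.round(4),"griddle xy",q@X,q@Y,"hue",np.median(h[...,0][l==i]))
E
```

```text
24.2833 [0.38834333 0.31036557 0.18059478] [-1.79864716e+02  6.98246883e-02 -1.69570063e+02]
[350.1 226.9] [332 211  38  33 968] [0.5947 0.0955 0.0565] griddle xy -0.016222055223618678 0.16078044118866586 hue 13.0
[323.5 335. ] [ 302  314   44   43 1428] [ 0.5773 -0.2012  0.0565] griddle xy -0.014376463102638747 -0.13643214374247922 hue 14.0
```

Converted, -14.5 cm / 100 = -0.145, -14.4 cm / 100 = -0.144.

Request:
servo_tool([
  [0,-0.005,-0.04,0],
  [0,-0.005,-0.08,0],
  [0,-0.005,-0.11,0],
  [0,-0.005,-0.13,0],
  [0,-0.005,-0.138,0],
  [0,-0.005,-0.142,0],
  [0,-0.005,-0.144,0],
  [0,-0.005,-0.145,0],
  [0,-0.005,-0.145,0],
])

```text
time: 25.08
ee_pos: [0.3889, 0.3065, 0.037]
tcp_rot: [-179.9, 0.2, -169.6]
wrist_force: [-0.4, 0.2, -1.4]
opening: 0.0162
grasp_force: 98.5
```

Request:
servo_tool([
  [0,0,0,0],
  [0,0,0,0],
  [0,0,0,0],
  [0,0,0,0],
  [0,0,0,0],
  [0,0,0,0],
  [0,0,0,0],
  [0,0,0,0],
], claw=0)

```text
time: 25.75
ee_pos: [0.388, 0.3061, 0.0356]
tcp_rot: [-179.9, 0.1, -169.6]
wrist_force: [0.2, 0.4, -0.2]
opening: 0.0854
grasp_force: 0.0
```

Converted, 19 cm / 100 = 0.19, 17 cm / 100 = 0.17.

Request:
servo_tool([
  [0,0,0.02,0],
  [0,0,0.05,0],
  [0,0,0.09,0],
  [0,0,0.13,0],
  [-0.02,0,0.17,0],
  [-0.05,-0.02,0.19,0],
  [-0.07,-0.04,0.19,0],
  [-0.09,-0.08,0.19,0],
  [-0.1,-0.12,0.19,0],
  [-0.1,-0.14,0.19,0],
  [-0.1,-0.14,0.19,0],
  [-0.1,-0.14,0.19,0],
  [-0.1,-0.14,0.19,0],
])

```text
time: 26.83
ee_pos: [0.2883, 0.1664, 0.2257]
tcp_rot: [-179.9, 0.1, -169.6]
wrist_force: [0.7, -0.4, 0.6]
opening: 0.0855
grasp_force: 0.0
```

```bash
python3 - <<'E'
from h import *
o=get_obs();print(o["time"],o["ee_pos"],o["wrist_force"])
im=camera("side");cv2.imwrite("pics/sdA.png",im[:,:,::-1])
for t in (-.1,0,.1): print(t,fit(im,t))
im=camera("scene");cv2.imwrite("pics/sA.png",im[:,:,::-1])
a=cv2.cvtColor(im[130:195,300:375],cv2.COLOR_RGB2GRAY);b=cv2.cvtColor(cv2.imread("pics/scene0.png")[130:195,300:375],6)
print(cv2.phaseCorrelate(b.astype(np.float32),a.astype(np.float32)))
for g in (b,a):
    for r in g[20:60:3,8:70:2]: print("".join("#" if v<165 else "+" if v<190 else "." for v in r))
    print()
E
```

```text
26.8333 [0.28828891 0.16640964 0.22568851] [ 0.67324105 -0.39496113  0.55509444]
-0.1 (120.4, np.float64(-0.027), np.float64(0.148))
0 (109.1, np.float64(-0.021), np.float64(0.158))
0.1 (144.2, np.float64(-0.015), np.float64(0.166))
((0.46624120435105, 0.01997087135130471), 1.0166574836660314)
+++++++++++++++++++++++++++++++
+++++++++++++++++++++++++++++++
+++++++###############+++++++++
####++####++++++++####+++++++++
######################+++++++++
######################+++++++++
++++++################+++++++++
+++++++###++++++++####+++++++++
+++++++###############+++++++++
+++++++++++++++++++++++++++++++
#++++++++++++++++++++++++++##++
###+++++++++++++++++++++++##+++
+####++++++++++++++++++###+++++
+++######+++++++++++####+++++++

+++++++++++++++++++++++++++++++
+++++++++++++++++++++++++++++++
++++++################+++++++++
###+++####++##########+++++++++
######################++++++++#
######################+++++++++
++++++################+++++++++
++++++####+++++#+#####+++++++++
++++++################+++++++++
+++++++++++++++++++++++++++++#+
#++++++++++++++++++++++++++##++
###+++++++++++++++++++++++##+++
+####++++++++++++++++++###+++++
+++######+++++++++++####+++++++
```

The turner lies on its plate as it did at the start. The pancake fits best as flat, browned side up, at griddle (-0.02, 0.16). Handing in.

```bash
python3 -c "
from workcell import *
print(job_done())"
```

```text
the job is handed in; nothing more can be done
None
```

The job is handed in: by the last camera measurements the pale pancake lies flat on the griddle, browned side up, about 160 mm from its centre (the limit is 175 mm), the done pancake is where it started, and the turner is back on its plate; no verdict was returned.

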